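# Hold the wide cap of the spring tester at gauge height

### The job

Pull the drawer of the small grey spring tester all the way out to its stop. Then press the widest of the three sprung caps in it straight down 10 mm, so that it is level with the fixed gauge post in the middle of the plate, without driving it to the bottom, and finish while still holding it there with the gripper. Leave the other two caps and the loose things around alone.

Things in the scene. Friction and masses are not known exactly. Their poses are not given: they have to be found in the camera images.
- tester: Low grey sheet-metal cabinet of the spring tester, fixed to the bench, 220 deep (x) x 240 wide (y) x 110 high. Origin: centre of its underside, on the bench. Its own -x is the front, where its single aluminium drawer comes out; it stands anywhere ahead of the robot, turned by up to about 13 degrees.
- tester_drawer0 (a joint): Drawer travel in m: 0 shut, 0.150 fully out at its stop; it slides along the cabinet's -x and starts shut or up to 40 mm out. Firm runners (friction about 3 N plus damping 4 N s/m), no spring, stays where it is left. The drawer box is 187 x 210 mm with 6 mm walls, its rim at height 88 mm, its front panel's top edge at 97 mm.
- tester_drawer0_handle (a point): Grip point in the middle of the drawer's steel bar handle: a round bar 11 mm thick and 120 mm long along the cabinet's y, 35 mm in front of the drawer's front panel, 72 mm above the bench (38 mm below the cabinet's top). Axes as the cabinet's. It can be pinched or hooked from above: the gap behind the bar is 29 mm, so open the fingers only 20 to 35 mm there.
- wide_cap (a joint): Travel of the widest cap in m: 0 up, grows as it is pressed straight down, 0.018 at the bottom. Spring: 3 N at the start of travel, plus 0.6 N per mm, so about 9 N at 10 mm; it springs back when let go.
- wide_cap_top (a point): Centre of the top of the widest cap: flat steel disc 40 mm in diameter on a coil spring, top 82 mm above the bench when up (72 mm when pressed 10 mm), 40 mm from the centre of a black round plate. With the drawer shut it is inside the cabinet; with it fully out all caps stand clear in front of the cabinet. Nothing else stands within 30 mm of its centre.
- gauge_post_top (a point): Centre of the top of the fixed steel gauge post, 10 mm in diameter, in the middle of the black round plate, 72 mm above the bench: 10 mm lower than the tops of the unpressed caps. The plate, 136 mm in diameter, lies on the drawer's floor and is clamped at a random angle; it need not be turned.
- mid_cap (a joint): Travel of the middle-sized cap (28 mm in diameter, on the same plate 120 degrees on, 69 mm from the wide cap's centre); to be left up. Sprung like the wide one.
- slim_cap (a joint): Travel of the smallest cap (20 mm in diameter, on the same plate, 69 mm from the other two); to be left up. Sprung like the wide one.
- small_bin: Loose open grey bin 75 x 110 x 40 mm on the rear half of the cabinet's top (origin centre of its underside). Bystander.
- jar: Loose clear jar with black lid, 64 mm in diameter, 75 mm high, on the bench to one side of the drawer (origin: underside centre). Bystander.
- spring_a: Loose steel coil spring lying on the bench to the other side of the drawer, 32 mm long, 18 mm in diameter (origin: underside centre). Bystander.
- spring_b: A second such spring near the first. Bystander.
- screwdriver: Loose screwdriver lying on the bench on the left. Bystander.
- mug: White mug, 80 mm in diameter, 90 mm high, standing on the bench at the left. Bystander.

How it is judged:
On the way, in this order (a step that is already met when the one before it is completed fails the run):
1. the drawer is out to its stop (value of joint tester_drawer0 above 0.143 m), for 0.2 s.
2. the wide cap is held about 10 mm down by the gripper, the drawer still out (value of joint tester_drawer0 above 0.143 m and value of joint wide_cap between 0.0075 and 0.0125 m and contact force between the fingers and wide_cap above 3 N), for 0.5 s.
At the end, for the whole second after the job is handed in: The drawer is within 7 mm of its outer stop; the gripper's fingers still push the wide cap with more than 3 N and hold it 7.5 to 12.5 mm down; the other two caps are up (within 2 mm); jar, springs, screwdriver and mug within 30 mm of where they stood, and the small bin still on the cabinet (all of step 2 and value of joint each of mid_cap, slim_cap below 0.002 m and distance of each of spring_a, spring_b, jar, screwdriver, mug from where it was at the start of the episode below 0.03 m and z of small_bin in the frame of tester above 0.105 m); the arm keeps its last pose, push and grip.
It fails at once if the wide cap is driven to the bottom (past 16.5 mm) (value of joint wide_cap above 0.0165 m).
It fails at once if another cap is pressed more than 4 mm (value of joint any of mid_cap, slim_cap above 0.004 m).
It fails at once if a loose thing on the bench is pushed more than 30 mm (distance of any of spring_a, spring_b, jar, screwdriver, mug from where it was at the start of the episode above 0.03 m).
It fails at once if the small bin falls off the cabinet (z of small_bin in the frame of tester below 0.09 m).
It also fails if it takes over 45 s, if anything falls off the work surface, if the arm or the gripper's body presses on something with over 40 N, if the wrist force passes 120 N, or if a joint passes its speed limit or range.

### The arm

A 6-joint arm with a two-finger parallel gripper is mounted at the origin on the work surface. World frame = base frame: x ahead of the robot, y to its left, z up, the work surface at z = 0. Lengths are in m, angles in rad, forces in N, time in s.
With the tool pointing down it reaches from about 0.35 to 1 m from the base axis. Payload 7.1 kg.
Tool frame: the origin (TCP) lies on the centre line of the jaws, within the pads' length; the fingertips stand 17 mm ahead of it and the grasp point (between the pads) lies 2 mm behind it; y points along the fingers, x is the direction in which the jaws open and shut, and the axes are right-handed (so a half turn about y gives the same grasp; the last joint's range is limited). The gripper opens to 85 mm and grips with 20 to 120 N. Pads are 22 mm wide; open, the fingers measure 114 mm over their backs; the gripper's body (76 mm by 85 mm) begins 54 mm behind the grasp point. The pads swing forward as they close: fully open they stand 13 mm farther back than shut.
Start: joints at [1.19, 0.423, 1.63, -0, 1.089, -0.019], TCP at [0.221, 0.585, 0.248] pointing down, gripper open.
Joint ranges: [-3, 3], [-0.9, 2.11], [0.09, 2.58], [-1.31, 4.45], [0.11, 2.69], [-2.54, 2.54]. Speed limits (rad/s): [2.39, 2.39, 3.01, 3.14, 3.14, 3.14].

### API

Orientations are given as a unit quaternion [x, y, z, w].
In Python, from station import read_state, snapshot, camera_info, job_done gives the robot as it stands.
- The arm moves only by the tool play_rows, never from a script. Its argument "rows" is a list of rows, each an object of numbers: "x", "y", "z": the shift along the tool's x, y, z in m; "roll": the turn about the tool's y in degrees; "grip": the opening, from 0 (shut) to 1 (fully open). In form: [{"x": .., "y": .., "z": .., "roll": .., "grip": ..}, ...]. A call has 1 to 5 rows; each row is the pose to reach, as a shift and turn from the pose commanded when the call began, along the tool's axes at that moment; what a row does not reach only later rows make up. A row lasts 1/10 s, in which the tool goes at most 50 mm and 8.59 degrees, less where a joint would pass 70% of its speed; a pose out of reach is approached as far as the arm can. A call with a gripper value outside its range is refused whole. The fingers move at their own pace and stop on an object; "squeeze" is the grip in N (left out, the last holds). Time passes only in rows, so rows that repeat a pose let the fingers close. It gives the time, the measured TCP pose, the force and the opening at its end, in the units of the state.
- read_state(): the state, without advancing time (a new reading comes with each control period).
- snapshot(name): name is "side" or "top" or "wrist"; returns (picture, depth): 400x640x3 uint8, red, green, blue; 400x640 float32, m along the optical axis (not along the pixel's ray), 0 where there is no reading.
- camera_info(name): a dict with "fovy" (degrees; the focal length in pixels is half the picture's height over the tangent of half this angle, whatever the lens; pixels are square), "cx", "cy" (the principal point, pixels), "extrinsics" (4x4, takes a point from world to camera coordinates); the wrist camera has in their place "mount" (4x4, takes a point from camera to tool coordinates, whose origin is the TCP and whose axes are the tool frame's). Camera axes: x right, y up, looking along -z (the intrinsics and any distortion apply to the point x, -y, -z); pixel columns grow to the right and rows downward; lengths in m; the calibration is good to about 2 mm. A picture is of the moment at which its call begins: read the wrist's pose just before it. camera_info takes no time and is no camera call.
- job_done(): hands the job in, once; it reports no verdict.
The state is a dict: "clock": time; "joints": joint angles; "joint_velocities": joint speeds; "joint_torque": joint torques, N m; "position": TCP position; "ee_rot": TCP orientation; "wrist_force": force on the tool from outside, world axes, zero at the start; "torque": the same for the moment, N m; "finger_gap": finger opening in m.
Only numpy, scipy, OpenCV 4.12 (cv2) and the standard library are available. Lean on these libraries where they do the work, as an engineer would, in place of code of your own. Each camera call takes 0.05 s, during which the arm holds its last target. There are 200 camera calls.

## Working session

There is one attempt and no reset: what is moved stays moved. The work goes in short steps, Python scripts to look and compute and a tool call to move; the robot and the scene stay as the last step left them, time stands still between calls to the robot, and variables do not carry over. Pictures are saved under pics/ and viewed, about 8 in all and at most 12, crops included, and the job is handed in when it is done.

Besides the shell and the picture viewer there is one more tool, called after ">>>" as name(argument=value, ...), one argument or row to a line, values as JSON. play_rows: Moves the arm, as the interface text tells. Its arguments: {"type":"object","properties":{"rows":{"type":"array"},"squeeze":{"type":"number"}},"required":["rows"]}

```bash
ls; mkdir -p pics
cat > h.py <<'E'
import numpy as np, cv2
from station import *
from scipy.spatial.transform import Rotation as R
def foc(ci): return 200/np.tan(np.radians(ci['fovy'])/2)
def pose(ci,st=None):
    if 'extrinsics' in ci: return np.linalg.inv(np.array(ci['extrinsics']))
    T=np.eye(4);T[:3,:3]=R.from_quat(st['ee_rot']).as_matrix();T[:3,3]=st['position'];return T@np.array(ci['mount'])
def ray(ci,T,u,v):
    f=foc(ci); d=np.array([(u-ci['cx'])/f,-(v-ci['cy'])/f,-1.]);return T[:3,3],T[:3,:3]@d
def onz(ci,T,u,v,z):
    o,d=ray(ci,T,u,v);return o+d*(z-o[2])/d[2]
def atd(ci,T,u,v,dep):
    o,d=ray(ci,T,u,v);return o+d*dep
def cloud(ci,T,D):
    f=foc(ci);v,u=np.mgrid[:400,:640]
    d=np.stack([(u-ci['cx'])/f,-(v-ci['cy'])/f,-np.ones(u.shape)],-1)*D[...,None]
    return d@T[:3,:3].T+T[:3,3]
E
python3 - <<'E'
from h import *
for n in ['top','side','wrist']:
    print(n,camera_info(n))
    s=read_state();p,D=snapshot(n);cv2.imwrite(f'pics/{n}0.png',p[...,::-1]);np.savez(f'pics/{n}0.npz',p=p,D=D)
print(read_state())
a=[cv2.imread(f'pics/{n}0.png') for n in ['top','side']]
cv2.imwrite('pics/a.png',cv2.resize(np.vstack(a),None,fx=.75,fy=.75) )
E
```

```text
pics
top {'fovy': 49.774401485511966, 'cx': 308.2684914962904, 'cy': 189.98495281802514, 'extrinsics': array([[ 0.01568535, -0.99961134,  0.02304633,  0.06174311],
       [ 0.98834314,  0.01899112,  0.15105357, -0.59328395],
       [-0.15143254,  0.02040835,  0.98825689, -0.98790306],
       [ 0.        ,  0.        ,  0.        ,  1.        ]])}
side {'fovy': 49.50347887523918, 'cx': 320.24104867597237, 'cy': 202.29040426739482, 'extrinsics': array([[ 0.8974797 , -0.4410437 , -0.00326142, -0.48564308],
       [ 0.29141652,  0.58742039,  0.75499251, -0.29009719],
       [-0.33106887, -0.67854089,  0.6557253 , -1.02074219],
       [ 0.        ,  0.        ,  0.        ,  1.        ]])}
wrist {'fovy': 69.40352214889295, 'cx': 319.6697825329639, 'cy': 202.5158658533654, 'mount': array([[ 9.99998778e-01, -1.39424190e-03, -7.06566087e-04,
         4.48368253e-06],
       [-2.79456769e-04,  2.85278999e-01, -9.58444477e-01,
        -1.26066146e-01],
       [ 1.53787192e-03,  9.58443503e-01,  2.85278261e-01,
         7.28153336e-02],
       [ 0.00000000e+00,  0.00000000e+00,  0.00000000e+00,
         1.00000000e+00]])}
{'clock': 0.15, 'joints': array([ 1.18997816e+00,  4.23739332e-01,  1.63048201e+00,  2.25718130e-06,
        1.08861776e+00, -1.89857486e-02]), 'joint_velocities': array([-0.00164825, -0.00265435, -0.00228689, -0.00038797, -0.00083559,
       -0.00079112]), 'joint_torque': array([-1.15277362e-03, -5.57769978e+01, -2.82018524e+01, -7.95910000e-05,
        4.80958624e-03,  3.70852285e-05]), 'position': array([0.22106185, 0.58417361, 0.24769077]), 'ee_rot': array([ 0.58204812,  0.40150611, -0.40224147, -0.58156224]), 'wrist_force': array([0.13173326, 0.16124382, 0.23289554]), 'torque': array([-0.01983134,  0.00178672,  0.04485088]), 'finger_gap': 0.08549693350371833}
```

View pics/top0.png

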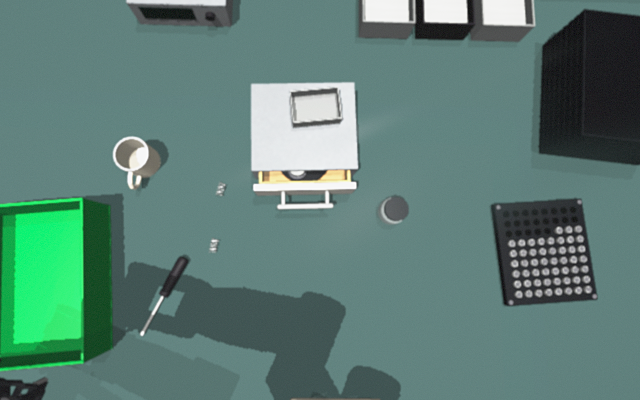

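View pics/side0.png

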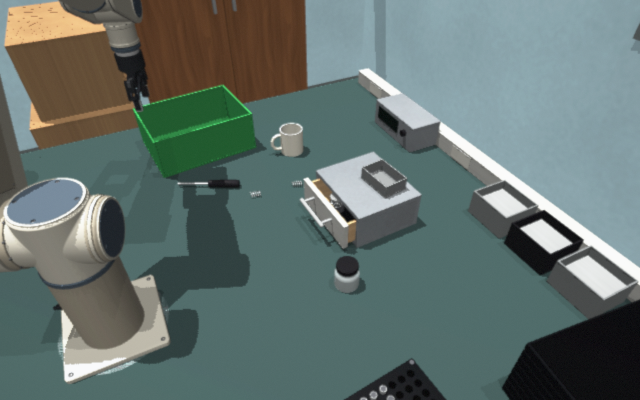

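Top view: the cabinet top is at u 251–357, v 83–170. The handle bar is at about (277–333, 206) and the drawer is slightly out. The jar is at (394, 209), the springs at (221, 189) and (213, 245). The side view agrees.

Run:
```python
from h import *
np.set_printoptions(precision=4,suppress=True)
s=read_state();print('toolaxes(cols)\n',R.from_quat(s['ee_rot']).as_matrix())
ci=camera_info('top');T=pose(ci);z=np.load('pics/top0.npz');P=cloud(ci,T,z['D'])
# cabinet top
m=np.zeros((400,640),bool);m[70:185,240:370]=1
m&=(abs(P[...,2]-.11)<.006)
mm=cv2.morphologyEx(m.astype(np.uint8),cv2.MORPH_OPEN,np.ones((5,5)))
c=max(cv2.findContours(mm,0,2)[0],key=cv2.contourArea)
print('cab z',np.median(P[mm>0][:,2]))
pts=np.array([onz(ci,T,u,v,.11)[:2] for u,v in c[:,0]],np.float32)
r=cv2.minAreaRect(pts);print(r,cv2.boxPoints(r))
# handle
m=np.zeros((400,640),bool);m[199:213,270:342]=1
m&=(P[...,2]>.05)
v,u=np.nonzero(m);print('bar px',u.min(),u.max(),v.min(),v.max(),'z',np.percentile(P[m][:,2],[10,50,90]))
g=z['p'].mean(-1)
for n,(u,v) in dict(left=(282,207),mid=(305,206),right=(328,204),jar=(394,209),s1=(221,189),s2=(213,245),mugc=(131,153),sd=(165,295)).items():print(n,P[v,u])
for u in range(280,332,5):
  col=g[199:214,u];w=np.clip(col-140,0,None);print(u,(w*np.arange(199,214)).sum()/max(w.sum(),1),np.round(P[199:214,u,2]*1000)[3:12])
# side cam
cs=camera_info('side');zs=np.load('pics/side0.npz');cv2.imwrite('pics/sc.png',cv2.resize(zs['p'][150:260,270:430,::-1],None,fx=4,fy=4,interpolation=2))
```

```text
toolaxes(cols)
 [[ 0.354  -0.0005 -0.9352]
 [ 0.9352 -0.0012  0.354 ]
 [-0.0012 -1.      0.    ]]
cab z 0.10958017966090017
((0.7321892976760864, 0.08667774498462677), (0.20581813156604767, 0.23986031115055084), 2.2235350608825684) [[ 0.6247  0.2025]
 [ 0.634  -0.0372]
 [ 0.8397 -0.0292]
 [ 0.8304  0.2105]]
bar px 275 338 199 210 z [0.0722 0.0754 0.0783]
left [0.5464 0.1326 0.0763]
mid [0.5494 0.0797 0.0794]
right [0.5552 0.0267 0.0778]
jar [ 0.5471 -0.1275  0.0715]
s1 [0.5948 0.2853 0.0162]
s2 [0.4583 0.2974 0.0205]
mugc [0.6826 0.5144 0.0069]
sd [0.3401 0.404  0.0194]
280 206.25426241660492 [-1. -1. 78. 77. 75. 75. 75. -2. -1.]
285 206.14996232102484 [-2. -3. 73. 77. 79. 76. 72. -6. -3.]
290 206.07590272660278 [-1. -0. 75. 75. 78. 75.  1.  1. -1.]
295 206.01401179941004 [-1.  3. 75. 78. 73. 74.  2. -1. -3.]
300 205.9281437125748 [ 3. -3. 76. 75. 76. 75. -1.  0. -1.]
305 205.87296898079765 [-7. 74. 73. 77. 79. 76.  0.  1. -5.]
310 205.78598061148398 [ 1. 75. 76. 76. 79. 78. -2. -1. -1.]
315 205.76611694152925 [-2. 73. 76. 75. 74. 70.  4. -4. -1.]
320 205.32600732600733 [ 0. 74. 79. 77. 76. 74. -1. -1.  2.]
325 203.97130933750657 [ 3. 73. 77. 81. 76. 70. -2. -0. -3.]
330 205.2258788332087 [-2. 76. 79. 76. 75. 70. -0.  1. -0.]
```

View pics/sc.png

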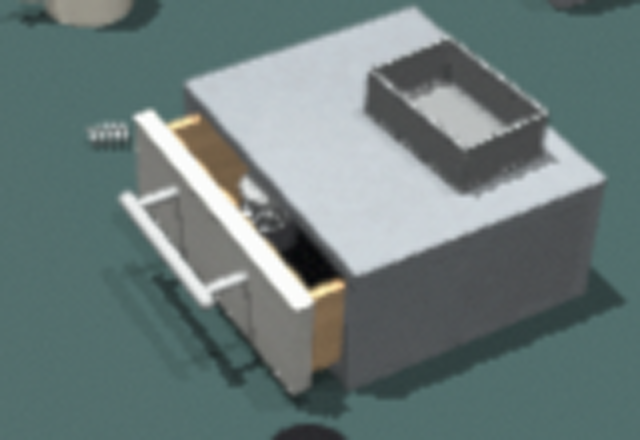

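>>> play_rows(
  rows=[
    {"x":-0.356,"y":0,"z":-0.486,"roll":67,"grip":0.35},
    {"x":-0.356,"y":0,"z":-0.486,"roll":67,"grip":0.35},
    {"x":-0.356,"y":0,"z":-0.486,"roll":67,"grip":0.35},
    {"x":-0.356,"y":0,"z":-0.486,"roll":67,"grip":0.35},
    {"x":-0.356,"y":0,"z":-0.486,"roll":67,"grip":0.35},
  ],
)

```text
clock: 0.65
position: [0.3581, 0.3732, 0.2482]
ee_rot: [0.689, 0.159, -0.159, -0.689]
wrist_force: [-0.6, 1.3, 0.0]
finger_gap: 0.0301
```

```bash
cat > go.py <<'E'
import sys; from h import *
np.set_printoptions(precision=4,suppress=True)
# goal x y z yaw(deg of tool x)
g=[float(a) for a in sys.argv[1:]]
s=read_state();M=R.from_quat(s['ee_rot']).as_matrix()
d=M.T@(np.array(g[:3])-s['position']);t=np.radians(g[3]);xa=np.array([np.cos(t),np.sin(t),0])
print('t',s['clock'],'pos',s['position'],'yaw',np.degrees(np.arctan2(M[1,0],M[0,0])),'F',s['wrist_force'],'gap',s['finger_gap'],'j',s['joints'])
print('shift',d,'roll',np.degrees(np.arctan2(-M[:,2]@xa,M[:,0]@xa)))
E
python3 - <<'E'
from h import *
ci=camera_info('top');T=pose(ci)
us=np.array([280,285,290,295,300,305,310,315]);vs=np.array([206.254,206.15,206.076,206.014,205.928,205.873,205.786,205.766])
P=np.array([onz(ci,T,u,v,.0755) for u,v in zip(us,vs)]);k=np.polyfit(P[:,1],P[:,0],1);print(np.degrees(np.arctan(-k[0])),np.polyval(k,.0797),onz(ci,T,277,206,.0755),onz(ci,T,333,205.6,.0755))
E
python3 go.py 0.549 0.080 0.2 2.2
```

```text
1.8649548334601058 0.5501056810315237 [0.54863247 0.14419726 0.0755    ] [0.55193309 0.01497692 0.0755    ]
t 0.65 pos [0.3581 0.3732 0.2482] yaw 25.973669981814034 F [-0.6287  1.3038  0.0199] gap 0.030091503495665813 j [ 0.7831  0.2655  1.8662 -0.0001  1.01    0.3298]
shift [ 0.0432  0.0483 -0.3472] roll 23.77367025144424
```

>>> play_rows(
  rows=[
    {"x":0.044,"y":0.048,"z":-0.348,"roll":23.9,"grip":0.35},
    {"x":0.044,"y":0.048,"z":-0.348,"roll":23.9,"grip":0.35},
    {"x":0.044,"y":0.048,"z":-0.348,"roll":23.9,"grip":0.35},
    {"x":0.044,"y":0.048,"z":-0.348,"roll":23.9,"grip":0.35},
    {"x":0.044,"y":0.048,"z":-0.348,"roll":23.9,"grip":0.35},
  ],
)

```text
clock: 1.15
position: [0.495, 0.1666, 0.2142]
ee_rot: [-0.707, -0.015, 0.015, 0.707]
wrist_force: [0.8, 1.0, 0.9]
finger_gap: 0.03
```

```bash
python3 go.py 0.551 0.080 0.2 2.1
```

```text
t 1.15 pos [0.495  0.1666 0.2142] yaw 2.388067944182811 F [0.7732 0.9591 0.8632] gap 0.02998005649220836 j [0.3018 0.3189 1.8837 0.0001 0.9389 0.2601]
shift [ 0.0524  0.0142 -0.0888] roll 0.2880682021107953
```

>>> play_rows(
  rows=[
    {"x":0.053,"y":0.014,"z":-0.088,"roll":0,"grip":0.35},
    {"x":0.053,"y":0.014,"z":-0.088,"roll":0,"grip":0.35},
    {"x":0.053,"y":0.014,"z":-0.088,"roll":0,"grip":0.35},
    {"x":0.053,"y":0.014,"z":-0.088,"roll":0,"grip":0.35},
  ],
)

```text
clock: 1.55
position: [0.551, 0.0814, 0.1998]
ee_rot: [-0.707, -0.013, 0.014, 0.707]
wrist_force: [-0.9, 0.6, 0.2]
finger_gap: 0.0299
```

```bash
python3 - <<'E'
from h import *
s=read_state();p,D=snapshot('wrist');cv2.imwrite('pics/w1.png',p[...,::-1]);np.savez('pics/w1.npz',p=p,D=D,pos=s['position'],q=s['ee_rot'])
E
python3 go.py 0.551 0.080 0.08 2.1
```

```text
t 1.6 pos [0.5505 0.0825 0.2   ] yaw 2.3263489229036742 F [ 0.2735  0.1188 -0.5423] gap 0.030299955071121938 j [0.1273 0.3866 1.8189 0.0003 0.9373 0.0865]
shift [ 0.0006  0.12   -0.0026] roll 0.22633834819498846
```

View pics/w1.png

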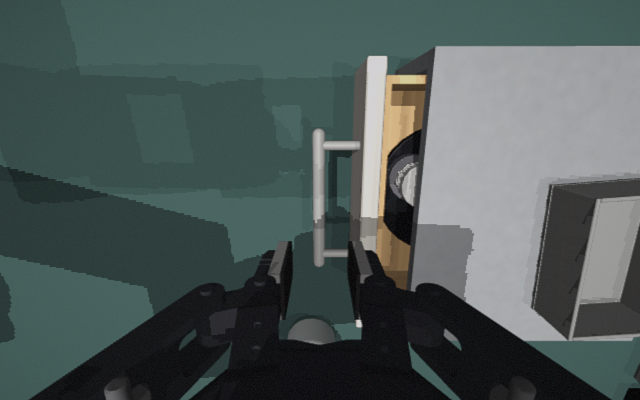

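The wrist view shows the bar at u≈319, v 130–265, centred between the fingers. I'll check its position and height against the top view.

Run:
```python
from h import *
np.set_printoptions(precision=4,suppress=True)
ci=camera_info('wrist');z=np.load('pics/w1.npz');s=dict(position=z['pos'],ee_rot=z['q']);T=pose(ci,s)
g=z['p'].mean(-1)
def c(v):
  r=g[v,308:332];print(v,r.astype(int)) if v==200 else 0;w=r>110;return 308+np.nonzero(w)[0].mean()
ps=[(c(v),v) for v in (160,180,200,220)]
print(ps)
for u,v in ps: print(onz(ci,T,u,v,.076), atd(ci,T,u,v,z['D'][v,int(u)]))
for v in (131,264):print(onz(ci,T,319,v,.076))
# two-view height: bar ends (near standoff joints)
ct=camera_info('top');Tt=pose(ct)
def tri(a,b):
  A=np.stack([a[1],-b[1]],1);t=np.linalg.lstsq(A,b[0]-a[0],rcond=None)[0];p,q=a[0]+a[1]*t[0],b[0]+b[1]*t[1];return (p+q)/2,np.linalg.norm(p-q)
print(tri(ray(ci,T,319,131),ray(ct,Tt,334,205.5)),tri(ray(ci,T,319,264),ray(ct,Tt,277,206.3)))
```

```text
200 [ 84  84  89  88  84 129 153 168 176 181 183 182 172 161 153 135  99  80
  89  92  67  60  58  58]
[(np.float64(318.0), 160), (np.float64(318.0), 180), (np.float64(318.0), 200), (np.float64(316.75), 220)]
[0.5479 0.1181 0.076 ] [0.5479 0.1184 0.078 ]
[0.5486 0.1005 0.076 ] [0.5486 0.1009 0.078 ]
[0.5493 0.0821 0.076 ] [0.5493 0.0826 0.0776]
[0.5489 0.0629 0.076 ] [0.5489 0.0633 0.077 ]
[0.5478 0.1425 0.076 ]
[0.5528 0.018  0.076 ]
(array([0.5315, 0.098 , 0.3933]), np.float64(0.1234097368864139)) (array([0.537 , 0.1318, 0.2798]), np.float64(0.024665866119337364))
```

The bar's centre is at (0.549, 0.080), with its top at about 77 mm. Both views agree. The triangulation above swapped the two bar ends, but the ray-plane and depth results are consistent. Going down.

>>> play_rows(
  rows=[
    {"x":-0.001,"y":0.05,"z":-0.002,"roll":0,"grip":0.35},
    {"x":-0.001,"y":0.09,"z":-0.002,"roll":0,"grip":0.35},
    {"x":-0.001,"y":0.115,"z":-0.002,"roll":0,"grip":0.35},
    {"x":-0.001,"y":0.128,"z":-0.002,"roll":0,"grip":0.35},
    {"x":-0.001,"y":0.128,"z":-0.002,"roll":0,"grip":0.35},
  ],
)

```text
clock: 2.1
position: [0.5501, 0.0822, 0.0725]
ee_rot: [-0.707, -0.016, 0.015, 0.707]
wrist_force: [-0.1, 0.6, -0.6]
finger_gap: 0.03
```

>>> play_rows(
  rows=[
    {"x":0,"y":0,"z":0,"roll":0,"grip":0},
    {"x":0,"y":0,"z":0,"roll":0,"grip":0},
    {"x":0,"y":0,"z":0,"roll":0,"grip":0},
    {"x":0,"y":0,"z":0,"roll":0,"grip":0},
    {"x":0,"y":0,"z":0,"roll":0,"grip":0},
  ],
  squeeze=40,
)

```text
clock: 2.6
position: [0.5506, 0.0817, 0.0734]
ee_rot: [-0.707, -0.015, 0.014, 0.707]
wrist_force: [-0.0, 6.3, 3.5]
finger_gap: 0.0094
```

>>> play_rows(
  rows=[
    {"x":-0.015,"y":0,"z":0,"roll":0,"grip":0},
    {"x":-0.035,"y":0,"z":0,"roll":0,"grip":0},
    {"x":-0.055,"y":0,"z":0,"roll":0,"grip":0},
    {"x":-0.075,"y":0,"z":0,"roll":0,"grip":0},
    {"x":-0.09,"y":0,"z":0,"roll":0,"grip":0},
  ],
)

```text
clock: 3.1
position: [0.4606, 0.0781, 0.0734]
ee_rot: [-0.706, -0.016, 0.013, 0.708]
wrist_force: [2.4, 10.2, -1.2]
finger_gap: 0.0095
```

>>> play_rows(
  rows=[
    {"x":-0.005,"y":0,"z":0,"roll":0,"grip":0},
    {"x":-0.01,"y":0,"z":0,"roll":0,"grip":0},
    {"x":-0.014,"y":0,"z":0,"roll":0,"grip":0},
    {"x":-0.018,"y":0,"z":0,"roll":0,"grip":0},
  ],
)

```text
clock: 3.5
position: [0.4437, 0.0774, 0.0733]
ee_rot: [-0.706, -0.016, 0.013, 0.708]
wrist_force: [2.9, 10.4, 0.4]
finger_gap: 0.0095
```

>>> play_rows(
  rows=[
    {"x":-0.003,"y":0,"z":0,"roll":0,"grip":0},
    {"x":-0.006,"y":0,"z":0,"roll":0,"grip":0},
    {"x":-0.009,"y":0,"z":0,"roll":0,"grip":0},
  ],
)

```text
clock: 3.8
position: [0.4349, 0.0771, 0.0734]
ee_rot: [-0.706, -0.016, 0.013, 0.708]
wrist_force: [2.1, 10.6, 0.9]
finger_gap: 0.0095
```

>>> play_rows(
  rows=[
    {"x":-0.003,"y":0,"z":0,"roll":0,"grip":0},
    {"x":-0.006,"y":0,"z":0,"roll":0,"grip":0},
  ],
)

```text
clock: 4.0
position: [0.429, 0.0768, 0.0734]
ee_rot: [-0.706, -0.016, 0.013, 0.708]
wrist_force: [3.2, 11.5, 1.0]
finger_gap: 0.0094
```

>>> play_rows(
  rows=[
    {"x":-0.003,"y":0,"z":0,"roll":0,"grip":0},
    {"x":-0.006,"y":0,"z":0,"roll":0,"grip":0},
  ],
)

```text
clock: 4.2
position: [0.4287, 0.0769, 0.0736]
ee_rot: [-0.706, -0.021, 0.009, 0.708]
wrist_force: [26.4, 6.5, -30.2]
finger_gap: 0.0096
```

>>> play_rows(
  rows=[
    {"x":-0.003,"y":0,"z":0,"roll":0,"grip":0},
    {"x":-0.005,"y":0,"z":0,"roll":0,"grip":0},
  ],
)

```text
clock: 4.4
position: [0.4286, 0.0769, 0.0738]
ee_rot: [-0.706, -0.024, 0.006, 0.708]
wrist_force: [38.8, 4.6, -45.6]
finger_gap: 0.0095
```

The stop is reached: the force rose and the motion ended. I'll back off the overshoot, release and lift.

>>> play_rows(
  rows=[
    {"x":0.006,"y":0,"z":0,"roll":0,"grip":0},
    {"x":0.01,"y":0,"z":0,"roll":0,"grip":0},
    {"x":0.01,"y":0,"z":0,"roll":0,"grip":0},
  ],
)

```text
clock: 4.7
position: [0.4289, 0.0768, 0.0734]
ee_rot: [-0.706, -0.016, 0.013, 0.708]
wrist_force: [4.4, 10.8, -0.5]
finger_gap: 0.0092
```

>>> play_rows(
  rows=[
    {"x":0,"y":0,"z":0,"roll":0,"grip":0.33},
    {"x":0,"y":0,"z":0,"roll":0,"grip":0.33},
    {"x":0,"y":0,"z":0,"roll":0,"grip":0.33},
    {"x":0,"y":0,"z":0,"roll":0,"grip":0.33},
  ],
)

```text
clock: 5.1
position: [0.4257, 0.0754, 0.0725]
ee_rot: [0.707, 0.015, -0.015, -0.707]
wrist_force: [0.2, -0.2, 0.4]
finger_gap: 0.0282
```

>>> play_rows(
  rows=[
    {"x":0,"y":-0.04,"z":0,"roll":0,"grip":0.33},
    {"x":0,"y":-0.09,"z":0,"roll":0,"grip":0.33},
    {"x":0,"y":-0.14,"z":0,"roll":0,"grip":0.2},
    {"x":0,"y":-0.18,"z":0,"roll":0,"grip":0},
    {"x":0,"y":-0.18,"z":0,"roll":0,"grip":0},
  ],
)

```text
clock: 5.6
position: [0.429, 0.0758, 0.2577]
ee_rot: [-0.707, -0.018, 0.011, 0.707]
wrist_force: [0.4, -0.2, -0.0]
finger_gap: -0.0001
```

```bash
python3 - <<'E'
from h import *
for n in ('top','wrist'):
  s=read_state();p,D=snapshot(n);cv2.imwrite(f'pics/{n}2.png',p[...,::-1]);np.savez(f'pics/{n}2.npz',p=p,D=D,pos=s['position'],q=s['ee_rot'])
a=cv2.imread('pics/top2.png')[130:280,210:410];b=cv2.imread('pics/wrist2.png')
cv2.imwrite('pics/c2.png',np.vstack([cv2.resize(a,(400,300)),cv2.resize(b,(400,250))]))
E
python3 go.py .55 .08 .25 2.1
```

```text
t 5.7 pos [0.4262 0.0754 0.2532] yaw 2.3905979863108016 F [-0.4162 -0.0459 -0.7077] gap -6.779072709680997e-05 j [ 0.1477  0.1279  2.0316 -0.0001  0.98    0.1061]
shift [ 0.1238  0.0035 -0.0006] roll 0.29061535418290196
```

View pics/c2.png

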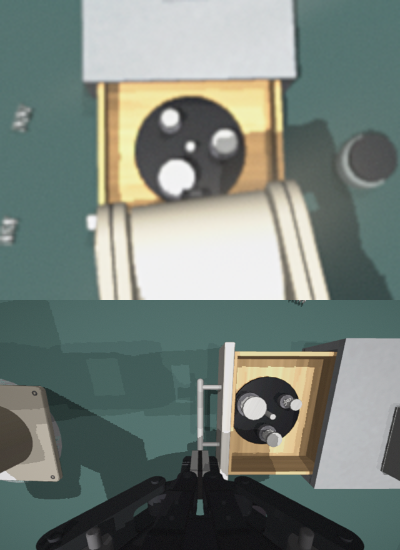

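The wide cap is the big white disc at about (298, 219) in the top view and about (407, 171) in the wrist view. The middle cap is at about (321, 201) in the top view and the slim cap at about (295, 189). The post sits between them.

```bash
cat > caps.py <<'E'
from h import *
np.set_printoptions(precision=4,suppress=True)
def tri(a,b):
  A=np.stack([a[1],-b[1]],1);t=np.linalg.lstsq(A,b[0]-a[0],rcond=None)[0];p,q=a[0]+a[1]*t[0],b[0]+b[1]*t[1];return (p+q)/2,np.linalg.norm(p-q)
def blobs(n,f,box,zr=(.06,.095),sat=40,val=120):
  ci=camera_info(n);z=np.load(f);T=pose(ci,dict(position=z['pos'],ee_rot=z['q']));P=cloud(ci,T,z['D'])
  hsv=cv2.cvtColor(z['p'],cv2.COLOR_RGB2HSV)
  m=(hsv[...,1]<sat)&(hsv[...,2]>val)&(P[...,2]>zr[0])&(P[...,2]<zr[1])
  k=np.zeros_like(m);k[box[0]:box[1],box[2]:box[3]]=1;m&=k
  N,L,S,C=cv2.connectedComponentsWithStats(m.astype(np.uint8))
  out=[]
  for i in range(1,N):
    if S[i,4]<8: continue
    q=P[L==i];zt=np.median(q[:,2])
    cn=max(cv2.findContours((L==i).astype(np.uint8),0,1)[0],key=cv2.contourArea)
    pt=np.array([onz(ci,T,u,v,.082)[:2] for u,v in cn[:,0]],np.float32)
    (c,r)=cv2.minEnclosingCircle(pt);print(n,S[i],C[i],'z',zt,'circle@.082',c,r,'cen@.082',onz(ci,T,*C[i],.082))
    out.append((S[i,4],ray(ci,T,*C[i])))
  return out
E
python3 - <<'E'
from caps import *
a=blobs('top','pics/top2.npz',(175,232,262,345))
b=blobs('wrist','pics/wrist2.npz',(120,240,375,500))
print(tri(max(a,key=lambda t:t[0])[1],max(b,key=lambda t:t[0])[1]))
z=np.load('pics/wrist2.npz');cv2.imwrite('pics/c3.png',cv2.resize(z['p'][120:240,370:500,::-1],None,fx=4,fy=4,interpolation=2))
E
```

```text
top [291 184   9   9  59] [294.661  188.1017] z 0.08070453465263605 circle@.082 (0.5902401208877563, 0.10426784306764603) 0.010062593966722488 cen@.082 [0.5901 0.1043 0.082 ]
top [317 194  12  13 111] [322.2432 200.1081] z 0.0810012674404218 circle@.082 (0.5637407898902893, 0.04016054421663284) 0.014071657322347164 cen@.082 [0.5634 0.0404 0.082 ]
top [303 201   5   4  16] [305.  202.5] z 0.07076127490685569 circle@.082 (0.5571470260620117, 0.07990600168704987) 0.004832716193050146 cen@.082 [0.5571 0.0799 0.082 ]
top [290 210  17  17 228] [297.9342 217.5746] z 0.08099220477564573 circle@.082 (0.5219961404800415, 0.09534752368927002) 0.019928421825170517 cen@.082 [0.5222 0.0954 0.082 ]
wrist [ 387  154   39   38 1126] [406.3908 172.2131] z 0.08228741071054088 circle@.082 (0.5174660682678223, 0.0959533229470253) 0.021389394998550415 cen@.082 [0.5187 0.0964 0.082 ]
wrist [458 158  11  10  37] [461.5135 161.1351] z 0.06332409322723032 circle@.082 (0.5763258934020996, 0.10906103253364563) 0.006635565776377916 cen@.082 [0.5745 0.1104 0.082 ]
wrist [464 158  19  19 267] [473.2172 167.221 ] z 0.08220576095318238 circle@.082 (0.5879501700401306, 0.10453743487596512) 0.00982675701379776 cen@.082 [0.588  0.1046 0.082 ]
wrist [432 183   9   8  61] [435.8197 186.5738] z 0.0721607786753577 circle@.082 (0.5523393154144287, 0.08186370134353638) 0.004677090793848038 cen@.082 [0.5521 0.0823 0.082 ]
wrist [428 208  10   3  15] [433.1333 209.1333] z 0.06306829014325271 circle@.082 (0.5525134801864624, 0.05664641410112381) 0.005118242930620909 cen@.082 [0.5531 0.0571 0.082 ]
wrist [427 212  24  23 434] [438.7189 223.2765] z 0.08225572446437157 circle@.082 (0.5620365738868713, 0.04078492149710655) 0.013701887801289558 cen@.082 [0.5619 0.041  0.082 ]
(array([0.5228, 0.0949, 0.0704]), np.float64(0.0013615387462400457))
```

View pics/c3.png

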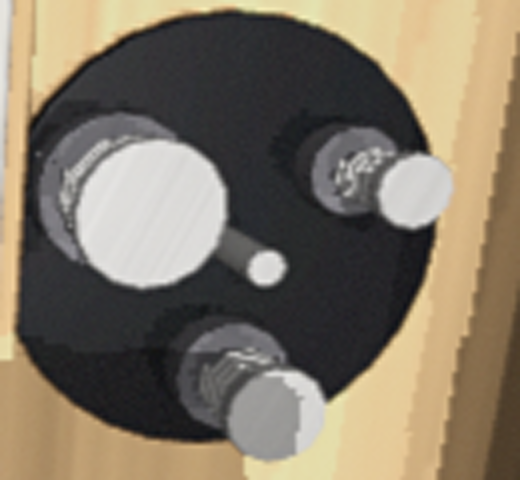

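The cap distances (70 and 69 mm) match the plate's geometry. The wide cap is near (0.520, 0.0955). I'll move above it and measure again from a second wrist place.

>>> play_rows(
  rows=[
    {"x":0.048,"y":0.02,"z":0.008,"roll":0,"grip":0},
    {"x":0.094,"y":0.053,"z":0.016,"roll":0,"grip":0},
    {"x":0.094,"y":0.053,"z":0.016,"roll":0,"grip":0},
    {"x":0.094,"y":0.053,"z":0.016,"roll":0,"grip":0},
  ],
)

```text
clock: 6.1
position: [0.5181, 0.0952, 0.196]
ee_rot: [0.707, 0.013, -0.017, -0.707]
wrist_force: [0.6, 0.1, 0.4]
finger_gap: 0.0003
```

```bash
python3 - <<'E'
from caps import *
for i in range(2):
  s=read_state();print(s['position'])
  p,D=snapshot('wrist')
cv2.imwrite('pics/w3.png',p[...,::-1]);np.savez('pics/w3.npz',p=p,D=D,pos=s['position'],q=s['ee_rot'])
a=blobs('wrist','pics/w3.npz',(0,400,150,600));b=blobs('wrist','pics/wrist2.npz',(150,195,385,427))
print(tri(max(a,key=lambda t:t[0])[1],max(b,key=lambda t:t[0])[1]))
E
python3 go.py .52 .0955 .12 2.1
```

```text
[0.5181 0.0952 0.196 ]
[0.5176 0.0951 0.1972]
wrist [ 211  147   48  134 1744] [226.3291 212.6405] z 0.07700658811249478 circle@.082 (0.4314270317554474, 0.07757705450057983) 0.062466539442539215 cen@.082 [0.435  0.0829 0.082 ]
wrist [ 301  179   45   45 1498] [322.8171 202.4179] z 0.0823940735383835 circle@.082 (0.5196493268013, 0.0965535044670105) 0.02065395563840866 cen@.082 [0.5196 0.0961 0.082 ]
wrist [389 183  12   8  31] [394.     185.8387] z 0.06296401502920762 circle@.082 (0.5803141593933105, 0.11267641186714172) 0.005328132770955563 cen@.082 [0.5798 0.1137 0.082 ]
wrist [392 186  22  22 366] [402.612  196.5628] z 0.08232153064099036 circle@.082 (0.5883741974830627, 0.10446542501449585) 0.00968313030898571 cen@.082 [0.5883 0.1045 0.082 ]
wrist [358 213   9   6  38] [361.5263 215.6579] z 0.07233377768869723 circle@.082 (0.5548177361488342, 0.08472982794046402) 0.0038488360587507486 cen@.082 [0.5543 0.0855 0.082 ]
wrist [352 250  28  25 561] [365.6631 261.8948] z 0.08238235788064346 circle@.082 (0.5620135068893433, 0.040212202817201614) 0.013170699588954449 cen@.082 [0.562  0.0404 0.082 ]
wrist [ 387  154   39   38 1126] [406.3908 172.2131] z 0.08228802960290885 circle@.082 (0.5174642205238342, 0.09595051407814026) 0.021389475092291832 cen@.082 [0.5187 0.0964 0.082 ]
(array([0.4774, 0.1225, 0.2073]), np.float64(0.008952945340883417))
t 6.2 pos [0.5176 0.0951 0.1983] yaw 2.3952795633592445 F [ 0.5058 -0.6564  0.7329] gap -4.103776853931239e-05 j [ 0.1591  0.3488  1.8843 -0.      0.9121  0.1173]
shift [0.0027 0.0783 0.0003] roll 0.2953734648781863
```

View pics/w3.png

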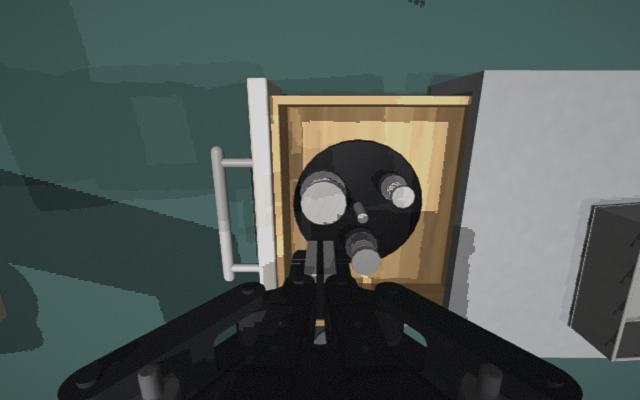

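The last triangulation line picked the handle as its blob, so I'm ignoring it. The two wrist rays meet z=0.082 within 1 mm of each other, and depth gives 0.0823. The cap is at (0.520, 0.096). I'll go down to about 8 mm above it.

>>> play_rows(
  rows=[
    {"x":0.002,"y":0.04,"z":0.001,"roll":0,"grip":0},
    {"x":0.002,"y":0.075,"z":0.001,"roll":0,"grip":0},
    {"x":0.002,"y":0.09,"z":0.001,"roll":0,"grip":0},
    {"x":0.002,"y":0.09,"z":0.001,"roll":0,"grip":0},
    {"x":0.002,"y":0.09,"z":0.001,"roll":0,"grip":0},
  ],
)

```text
clock: 6.7
position: [0.521, 0.0964, 0.1105]
ee_rot: [-0.707, -0.015, 0.015, 0.707]
wrist_force: [-0.2, 0.1, 0.4]
finger_gap: 0.0002
```

>>> play_rows(
  rows=[
    {"x":0,"y":0.003,"z":0,"roll":0,"grip":0},
    {"x":0,"y":0.006,"z":0,"roll":0,"grip":0},
    {"x":0,"y":0.006,"z":0,"roll":0,"grip":0},
  ],
)

```text
clock: 7.0
position: [0.5215, 0.0965, 0.1039]
ee_rot: [-0.707, -0.015, 0.014, 0.707]
wrist_force: [-0.8, -0.5, 0.4]
finger_gap: -0.0001
```

>>> play_rows(
  rows=[
    {"x":0,"y":0.002,"z":0,"roll":0,"grip":0},
    {"x":0,"y":0.004,"z":0,"roll":0,"grip":0},
    {"x":0,"y":0.004,"z":0,"roll":0,"grip":0},
  ],
)

```text
clock: 7.3
position: [0.5211, 0.0965, 0.0992]
ee_rot: [0.707, 0.015, -0.015, -0.707]
wrist_force: [-0.0, -0.0, -0.3]
finger_gap: -0.0005
```

>>> play_rows(
  rows=[
    {"x":0,"y":0.001,"z":0,"roll":0,"grip":0},
    {"x":0,"y":0.002,"z":0,"roll":0,"grip":0},
    {"x":0,"y":0.002,"z":0,"roll":0,"grip":0},
  ],
)

```text
clock: 7.6
position: [0.5212, 0.0965, 0.0974]
ee_rot: [0.707, 0.015, -0.015, -0.707]
wrist_force: [-1.6, -0.1, 3.0]
finger_gap: -0.0002
```

>>> play_rows(
  rows=[
    {"x":0,"y":0.001,"z":0,"roll":0,"grip":0},
    {"x":0,"y":0.002,"z":0,"roll":0,"grip":0},
    {"x":0,"y":0.002,"z":0,"roll":0,"grip":0},
  ],
)

```text
clock: 7.9
position: [0.5213, 0.0965, 0.0954]
ee_rot: [0.707, 0.015, -0.015, -0.707]
wrist_force: [-1.2, -1.1, 5.9]
finger_gap: -0.0002
```

>>> play_rows(
  rows=[
    {"x":0,"y":0.0015,"z":0,"roll":0,"grip":0},
    {"x":0,"y":0.003,"z":0,"roll":0,"grip":0},
    {"x":0,"y":0.0045,"z":0,"roll":0,"grip":0},
    {"x":0,"y":0.0045,"z":0,"roll":0,"grip":0},
    {"x":0,"y":0.0045,"z":0,"roll":0,"grip":0},
  ],
)

```text
clock: 8.4
position: [0.5213, 0.0965, 0.0911]
ee_rot: [0.707, 0.015, -0.015, -0.707]
wrist_force: [-3.2, -0.2, 7.1]
finger_gap: 0.0002
```

Run:
```python
from caps import *
zs=[];F=[]
for i in range(5):
  s=read_state();zs.append(s['position'][2]);F.append(s['wrist_force'][2])
  p,D=snapshot('wrist')
print(np.round(zs,4),np.round(F,2),np.mean(F))
cv2.imwrite('pics/w4.png',p[...,::-1]);np.savez('pics/w4.npz',p=p,D=D,pos=s['position'],q=s['ee_rot'])
blobs('wrist','pics/w4.npz',(0,400,200,600),val=100)
```

```text
[0.0911 0.0912 0.0912 0.0912 0.0912] [7.06 6.65 6.38 6.85 7.26] 6.841541887639257
wrist [301 221   6   4   9] [303.2222 222.1111] z 0.06140538637930576 circle@.082 (0.5122801065444946, 0.11826673150062561) 0.0015913674142211676 cen@.082 [0.5121 0.1185 0.082 ]
wrist [ 283  224   67   29 1060] [313.6066 236.916 ] z 0.0745416328402759 circle@.082 (0.5189906358718872, 0.10489262640476227) 0.017131103202700615 cen@.082 [0.5176 0.1107 0.082 ]
wrist [423 226  24  17 160] [433.0125 231.9625] z 0.06355465347706706 circle@.082 (0.5785820484161377, 0.11440717428922653) 0.006449457257986069 cen@.082 [0.5776 0.116  0.082 ]
wrist [433 236  37  35 962] [450.7682 253.1414] z 0.08232624370967433 circle@.082 (0.5880457162857056, 0.10440491139888763) 0.009967822581529617 cen@.082 [0.5886 0.1048 0.082 ]
wrist [289 255   3   9  11] [290.     258.9091] z 0.07464207842517698 circle@.082 (0.5058347582817078, 0.09777849912643433) 0.00247357995249331 cen@.082 [0.5058 0.0978 0.082 ]
wrist [285 264   4   7  14] [286.7143 267.0714] z 0.07451434889455948 circle@.082 (0.5043332576751709, 0.09307233989238739) 0.0018564118072390556 cen@.082 [0.5042 0.093  0.082 ]
wrist [373 276  16  11  81] [379.5309 279.6914] z 0.07235208702693549 circle@.082 (0.554139256477356, 0.08632685244083405) 0.004200994968414307 cen@.082 [0.5535 0.0877 0.082 ]
```

View pics/w4.png

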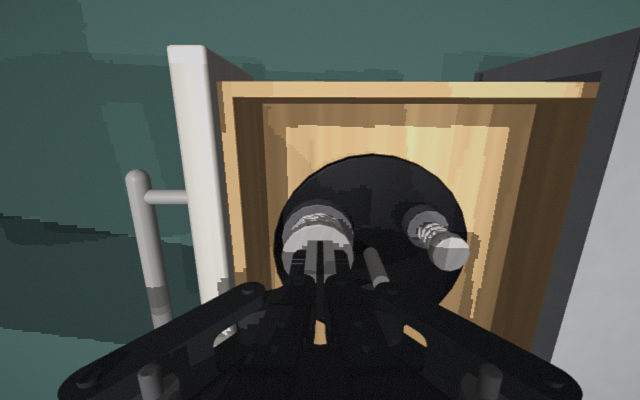

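The fingers sit centred on the wide cap at about (317, 245). Its top is at 74.5 mm, against 72.35 mm for the post and 82.3 mm for the slim cap, so it is pressed 7.8 mm. It needs 2.2 mm more.

>>> play_rows(
  rows=[
    {"x":0,"y":0.0012,"z":0,"roll":0,"grip":0},
    {"x":0,"y":0.0023,"z":0,"roll":0,"grip":0},
    {"x":0,"y":0.0023,"z":0,"roll":0,"grip":0},
    {"x":0,"y":0.0023,"z":0,"roll":0,"grip":0},
    {"x":0,"y":0.0023,"z":0,"roll":0,"grip":0},
  ],
)

```text
clock: 9.15
position: [0.5213, 0.0965, 0.089]
ee_rot: [-0.707, -0.015, 0.015, 0.707]
wrist_force: [-2.8, 0.2, 8.4]
finger_gap: 0.0002
```

Run:
```python
from caps import *
F=[]
for i in range(5):
  s=read_state();F.append(s['wrist_force'][2]);p,D=snapshot('wrist')
print(s['position'],np.round(F,2),np.mean(F))
np.savez('pics/w5.npz',p=p,D=D,pos=s['position'],q=s['ee_rot'])
blobs('wrist','pics/w5.npz',(0,400,200,600),val=100)
ci=camera_info('wrist');P=cloud(ci,pose(ci,s),D)
# panel top edge and mid cap height
m=(abs(P[...,0]-.562)<.01)&(abs(P[...,1]-.0404)<.01);print('mid',m.sum(),np.percentile(P[m][:,2],[50,90]) if m.sum() else '')
m=(P[...,2]>.094)&(P[...,2]<.1)&(P[...,0]<.5)&(P[...,1]>.09)&(P[...,1]<.19);print('panel x',np.percentile(P[m][:,0],[5,50,95]))
p,D=snapshot('top');cv2.imwrite('pics/top5.png',p[...,::-1])
```

```text
[0.5213 0.0965 0.089 ] [8.4  8.21 8.59 8.28 8.55] 8.406981761909364
wrist [ 283  224   68   29 1059] [314.5061 236.7734] z 0.07235330997822523 circle@.082 (0.519288957118988, 0.1056487113237381) 0.017151769250631332 cen@.082 [0.5181 0.1117 0.082 ]
wrist [425 227  24  15 154] [435.2792 232.7987] z 0.06357719845484992 circle@.082 (0.5787674188613892, 0.1147899329662323) 0.005984235554933548 cen@.082 [0.5779 0.1165 0.082 ]
wrist [435 238  37  35 987] [452.617  255.0294] z 0.0823433072878369 circle@.082 (0.5882623195648193, 0.10445910692214966) 0.009904134087264538 cen@.082 [0.5886 0.1048 0.082 ]
wrist [285 261   6   9  18] [287.7222 265.0556] z 0.07213880333279582 circle@.082 (0.5048527717590332, 0.09544405341148376) 0.0025436021387577057 cen@.082 [0.505  0.0954 0.082 ]
wrist [374 278  15   9  49] [380.102  280.6327] z 0.07245410793862364 circle@.082 (0.5539413690567017, 0.08705556392669678) 0.004085963126271963 cen@.082 [0.5533 0.0884 0.082 ]
mid 0 
panel x [0.4625 0.4698 0.4766]
```

>>> play_rows(
  rows=[
    {"x":0,"y":0,"z":0,"roll":0,"grip":0},
    {"x":0,"y":0,"z":0,"roll":0,"grip":0},
    {"x":0,"y":0,"z":0,"roll":0,"grip":0},
    {"x":0,"y":0,"z":0,"roll":0,"grip":0},
    {"x":0,"y":0,"z":0,"roll":0,"grip":0},
  ],
)

```text
clock: 9.95
position: [0.5213, 0.0965, 0.089]
ee_rot: [0.707, 0.015, -0.015, -0.707]
wrist_force: [-2.4, -0.5, 9.5]
finger_gap: -0.0003
```

Run:
```python
from caps import *
z=np.load('pics/w3.npz');ci=camera_info('wrist');T=pose(ci,dict(position=z['pos'],ee_rot=z['q']))
g=z['p'].mean(-1)
for v in (190,210,230):
  w=np.nonzero(g[v,205:240]>110)[0];u=205+w.mean();print('bar',onz(ci,T,u,v,.076))
s=read_state();print(s['position'],s['wrist_force'],s['clock'])
p,D=snapshot('side');cs=camera_info('side');P=cloud(cs,pose(cs),D)
for n,c,r in(('mid',(.562,.0404),.007),('slim',(.588,.1045),.005),('wide',(.52,.096),.018)):
  m=(abs(P[...,0]-c[0])<r)&(abs(P[...,1]-c[1])<r)&(P[...,2]<.09);print(n,m.sum(),np.percentile(P[m][:,2],[50,90]) if m.sum() else '')
cv2.imwrite('pics/side5.png',cv2.resize(p[100:300,180:420,::-1],None,fx=3,fy=3))
```

```text
bar [0.428  0.1017 0.076 ]
bar [0.4287 0.0831 0.076 ]
bar [0.4295 0.0637 0.076 ]
[0.5213 0.0965 0.089 ] [-2.4323 -0.4601  9.4908] 9.95
mid 29 [0.0825 0.0838]
slim 20 [0.0702 0.0833]
wide 148 [0.0719 0.0846]
```

View pics/side5.png

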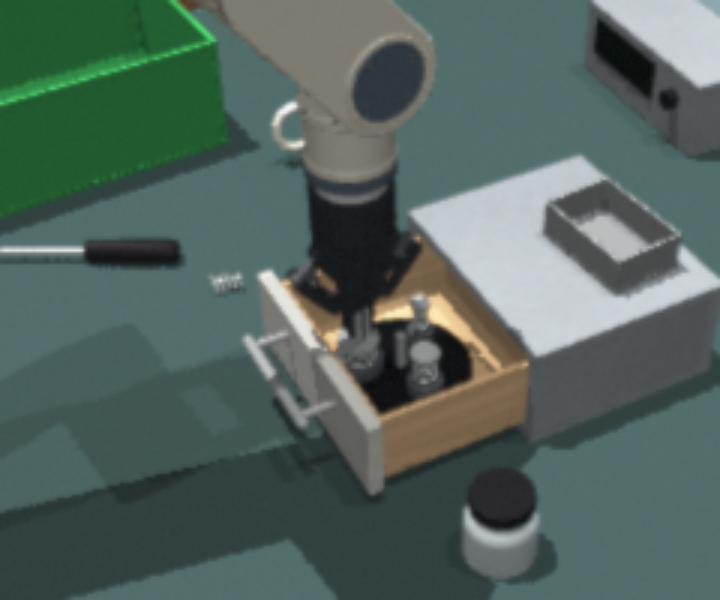

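The side view shows the drawer out and the wide cap held at about (360, 345) in the crop. The other two caps are up, and the bin, jar, screwdriver and visible spring are undisturbed. Handing in.

```bash
python3 -c "
from station import job_done;print(job_done())"
```

```text
the job is handed in; nothing more can be done
None
```

The drawer is out at its stop, and the gripper is holding the wide cap about 10 mm down. I handed the job in at about 10 s; the station gives no verdict.

**What I did:** I pinched the drawer handle and pulled about 122 mm. The force then climbed to about 39 N along the pull (about 60 N in all) with no more movement, so I took that as the stop. I released, shut the fingers over the wide cap and pressed it down in small steps.

**Last checks that agreed:**
- **Wide cap:** its top is at 72.4 mm and the gauge post's top at 72.5 mm, both by wrist depth. The upward force on the fingers is 8.4–9.5 N, as expected at 10 mm.
- **Drawer:** the handle bar measured x = 0.4287 m after release, against 0.4286 m at the stop. The slim cap's position did not change between the later views, so the drawer did not slide back.
- **Other caps:** the wrist camera put the slim cap at 82.3 mm and the side camera put the middle cap at about 82.5 mm, so both are up.
- **Loose things:** the bin, jar, screwdriver and one spring look undisturbed in the last side view, judged by eye. The mug shows only in part and the second spring is out of view.

**Checks that failed or disagreed:**
- None of my two-view triangulations gave a usable height. Two mixed up points between the views. The other put the wide cap's top at 70 mm, probably because the arm was still settling. I relied on depth and on rays cast onto the known heights, which agreed to within a few millimetres.
- The side camera's median for the slim cap was 70 mm. Only 20 pixels were in that window, and I take them to include its side; the 90th percentile was 83 mm.

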